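# Press a wipe slide down and in under the hold-down springs of the counting stand

### The arm

A 6-joint arm with a two-finger parallel gripper is mounted at the origin on the work surface; the furniture and walls round the work are solid. World frame = base frame: x ahead of the robot, y to its left, z up, the work surface at z = 0. Lengths are in mm, angles in rad, forces in N, time in s.
With the tool pointing down it reaches from about 400 to 825 mm from the base axis. Payload 7 kg.
Tool frame: the origin (TCP) lies midway between the tips of the shut fingers; the grasp point (between the pads) lies 19 mm behind it; z points along the fingers, y is the line along which they close (so a half turn about z gives the same grasp; the last joint's range is limited). The gripper opens to 85 mm and grips with 20 to 120 N. Pads are 22 mm wide; open, the fingers measure 114 mm over their backs; the gripper's body (76 mm by 85 mm) begins 54 mm behind the grasp point. The pads swing forward as they close: fully open they stand 13 mm farther back than shut.
Start: joints at [1.39, 0.359, 0.012, 0, -1.224, -0.288], TCP at [304.98, 602.148, 231.302] pointing down, gripper open.
Joint ranges: [-3.07, 3.07], [-1.43, 2.12], [-1.02, 1.25], [-3.03, 1.67], [-3.05, -0], [-3.03, 3.03]. Speed limits (rad/s): [2.39, 2.39, 3.01, 3.14, 3.14, 3.14].

### API

Orientations are given as a unit quaternion [x, y, z, w].
In Python, from station import * gives the robot as it stands.
- The arm moves only by the tool apply_moves, never from a script. Its argument "commands" is a list of rows, each an object with "translation": the shift along the tool's x, y, z scaled (see below), a list of three; "twist": the turn, a rotation vector about the tool's x, y, z scaled (see below), a list of three; "claw": the closure, from -1 (fully open) to 1 (shut), so that 0 is half open. In form: [{"translation": [x, y, z], "twist": [ax, ay, az], "claw": claw}, ...]. A call has exactly 5 rows; each row is the pose to reach, as a shift and turn from the pose commanded when the call began, along the tool's axes at that moment; what a row does not reach only later rows make up. The controller multiplies each number of a shift by 120 mm and each number of a turn by 60 degrees. A row lasts 1/12 s, in which the tool goes at most 41.7 mm and 7.16 degrees, less where a joint would pass 70% of its speed; a pose out of reach is approached as far as the arm can. A call with a number of a shift or a turn outside -1 to 1 is refused whole. A call with a gripper value outside its range is refused whole. The fingers move at their own pace and stop on an object; "force" is the grip in N (left out, the last holds). Time passes only in rows, so rows that repeat a pose let the fingers close, or fill a call up. It gives the time, the measured TCP pose, the force, the opening and the grip force at its end, in the units of the state.
- state(): the state, without advancing time (a new reading comes with each control period).
- read_camera(name): name is "side" or "top" or "wrist"; returns a dict with "pixels" (384x512x3 uint8, red, green, blue), "fov_y" (degrees; the focal length in pixels is half the picture's height over the tangent of half this angle, whatever the lens; pixels are square), "cx", "cy" (the principal point, pixels), "pose" (4x4, takes a point from camera to world coordinates). Camera axes: x right, y down, z forward; pixel columns grow to the right and rows downward; lengths in mm; the calibration is good to about 2 mm. A picture is of the moment at which its call begins. There is no depth.
- finish_job(): hands the job in; it is judged then, once.
Trained networks look in the newest picture that a camera, given by its name, has taken for a name from the list of things; names that differ only in an ending like _2 or _b are one class to them, and where a whole thing is asked for, a point or a joint stands for the part that bears it (a point fixed in the world has none). Each returns a list of dicts, best first, with "p" (0 to 1); they miss things now and then, are a little off and sometimes report something else, mostly with a low value. They report only what shows in the picture. A call takes as long as a camera call. They do not tell look-alikes from the thing itself.
- masks_of(name, camera): "region" (384x512 bool, what is visible of it) and "rect" ([left, top, right, bottom] in pixels, round what is visible of it).
The state is a dict: "time_s": time; "joints": joint angles; "qvel": joint speeds; "effort": joint torques, N m; "tcp_pos": TCP position; "tool_rot": TCP orientation; "force": force on the tool from outside, world axes, zero at the start; "ft_torque": the same for the moment, N m; "width": opening from 0.0 (shut) to 1.0 (fully open); "finger_force": force on a finger pad.
Only numpy, scipy, OpenCV 4.12 (cv2) and the standard library are available. Lean on these libraries where they do the work, as an engineer would, in place of code of your own. Each camera call takes 0.05 s, during which the arm holds its last target. There are 200 camera calls.

### The job

Load the wipe sample for counting: with the fingertips on its thumb pad, behind the ridge, press the flat metal slide in the low grey counting stand firmly down on its sprung floor until it is low enough to pass, and keep it pressed while you slide it in under the two leaf springs, fully home against the end stop beneath the probe. Do not pick the slide up at any time, leave the things that stand about where they are, and let go and move clear at the end.

Things in the scene. Friction and masses are not known exactly. Their poses are not given: they have to be found in the camera images.
- count_stand: Grey counting stand, 212 x 96 mm, fixed. Origin: on the bench (z = 0), mid-channel, 112 mm ahead of its rear end; x is the way the slide goes in, z up. x = -112 to +36 mm: open channel 65 mm wide between rails 33 mm high, with a rear wall as high. x = +36 to +100 mm: head, 56 mm high, with a probe on top (89 mm); the tunnel through it is 65 mm wide, its roof 29.5 mm above the bench.
- sample_slide: Flat aluminium slide, loose, 110 (x) x 62 (y) x 8 mm, about 160 g. Origin: centre of its underside; x points to its nose (x = +55 mm), which goes in first. A ridge across its top (x = -21 to -15 mm, 50 mm wide, 5 mm high) stands ahead of the thumb pad (flat top, x = -55 to -21 mm). At the start it lies on the raised lift plate, top 34 mm above the bench, nose 21 to 27 mm short of the head.
- thumb_pad (a point): Point on the slide's top surface in the middle of its thumb pad: 37 mm behind the slide's origin, 16 mm behind the ridge's rear face; axes as the slide's. Fingertips pressed down here can push against the ridge. Pad and ridge stay outside the tunnel: home, the ridge is 26 mm short of the head.
- stop_face (a point): Middle of the end stop's face inside the tunnel, at x = +80 mm, 25 mm above the bench; axes as the stand's. Home, the slide's nose touches it: the slide's origin is then 55 mm behind it, after a travel of 65 to 71 mm. The slide stays where it is left under the springs.
- lift_plate_part (a joint): Sprung lift plate, the floor of channel and tunnel: m pressed down, 0 raised (slide top 34 mm above the bench), 0.012 fully down (slide top 22 mm). The slide enters the tunnel when this is over about 0.005 (0.008 is ample); otherwise it runs against the springs' tips. A push of about 9 N starts it, 14 N holds it fully down; it springs up when let go.
- spring_left_part (a joint): Left leaf spring of the head, a steel strip 10 mm wide over the slide's left margin; its upturned tip stands 16 mm out of the head. Value: rad bent up, 0 at rest (its bend, 6 mm inside the head, is 23 mm above the bench), about 0.19 with the slide under it. It presses with 1 to 4 N.
- spring_right_part (a joint): Right leaf spring, the mirror image of the left one.
- lead_pig: Bystander, leave alone: grey lead pot with a knobbed lid, 57 mm across, 93 mm high, beside the stand's left side. Origin: centre of its underside, as for all bystanders.
- vial_shield: Bystander: dark blue screw-capped vial shield, 40 mm across, 83 mm high, left of the head.
- tweezers: Bystander: steel tweezers, 181 mm long, lying along its y axis, right of the stand and parallel to it.
- check_source: Bystander: red puck, 52 mm across, 15 mm high.
- vial: Bystander: glass vial with crimped cap, 26 mm across, 52 mm high.
- survey_meter: Bystander: orange survey meter with a knob, 150 x 66 x 62 mm.
There are look-alikes about, which are no part of the job. There is more than one size of the sample_slide; the one meant has the size given above.

How it is judged:
By the outcome, as a careful person would: the job done as asked, in the order asked, and still so for the second after the job is handed in, with the robot touching nothing.
It also fails if it takes over 38 s, if anything falls off the work surface, if the arm or the gripper's body presses on something with over 40 N, if the wrist force passes 120 N, or if a joint passes its speed limit or range.

## Working session

There is one attempt and no reset: what is moved stays moved. The work goes in short steps, Python scripts to look and compute and a tool call to move; the robot and the scene stay as the last step left them, time stands still between calls to the robot, and variables do not carry over. Pictures are saved under pics/ and viewed, at most 10 in all, crops included, and the job is handed in when it is done.

Besides the shell and the picture viewer there is one more tool, called as name(argument=value, ...) on one line, values as JSON. apply_moves: Moves the arm, as the interface text tells. Shifts and turns lie within -1 to 1; 1 stands for 120 mm of shift or 60 degrees of turn. Its arguments: {"type":"object","properties":{"commands":{"type":"array"},"force":{"type":"number"}},"required":["commands"]}

```bash
mkdir -p pics; ls; python3 - <<'E'
from station import *
import cv2,numpy as np
s=state();print(s)
ims=[]
for c in("top","side"):
    r=read_camera(c);p=r["pixels"];ims.append(p)
    print(c,r["fov_y"],r["cx"],r["cy"],np.round(r["pose"],3).tolist())
    cv2.imwrite(f"pics/{c}0.png",p[:,:,::-1])
    for n in("count_stand","sample_slide","lead_pig","vial_shield","tweezers","stop_face","spring_left_part"):
        try:
            for d in masks_of(n,c)[:3]: print(n,round(d["p"],2),np.round(d["rect"]).tolist())
        except Exception as e: print(n,e)
E
```

```text
pics
{'time_s': 0.0, 'joints': array([ 1.39008901e+00,  3.59357320e-01,  1.08881285e-02, -4.11861750e-04,
       -1.22428440e+00, -2.88104711e-01]), 'qvel': array([ 0.0010857 , -0.0009869 ,  0.00181737, -0.00015241,  0.00026129,
       -0.00142116]), 'effort': array([ 9.16823116e-02, -5.84073186e+01,  2.96005279e+01,  6.98738202e+00,
        1.25407814e-01,  5.23577895e-03]), 'tcp_pos': array([304.73512992, 601.57155262, 230.29752971]), 'tool_rot': array([ 9.72635701e-01, -2.32333377e-01, -1.40817259e-04,  9.87614959e-04]), 'force': array([-0.82354947,  0.1537453 ,  0.01383692]), 'ft_torque': array([ 0.03421209, -0.00150099, -0.01592388]), 'finger_force': 0.0, 'width': 1.0052795415860294}
top 51.50567332218813 256.5346589250473 191.41229937302094 [[-0.009, -0.999, 0.054, 477.496], [-1.0, 0.01, 0.006, 69.933], [-0.007, -0.054, -0.999, 1100.563], [0.0, 0.0, 0.0, 1.0]]
count_stand 0.86 [192.0, 146.0, 236.0, 228.0]
sample_slide 0.93 [119.0, 171.0, 148.0, 202.0]
sample_slide 0.64 [197.0, 180.0, 226.0, 220.0]
lead_pig 0.9 [157.0, 177.0, 182.0, 203.0]
vial_shield 0.52 [164.0, 150.0, 188.0, 166.0]
stop_face 0.78 [191.0, 145.0, 238.0, 229.0]
side 47.02556743584344 257.6629916900535 190.23805011203623 [[-0.998, -0.008, 0.055, 485.766], [-0.051, 0.51, -0.859, 1047.399], [-0.021, -0.86, -0.509, 639.224], [0.0, 0.0, 0.0, 1.0]]
count_stand 0.83 [208.0, 205.0, 301.0, 256.0]
sample_slide 0.98 [222.0, 293.0, 269.0, 321.0]
sample_slide 0.9 [245.0, 218.0, 294.0, 235.0]
lead_pig 0.79 [240.0, 236.0, 266.0, 276.0]
vial_shield 0.69 [204.0, 206.0, 299.0, 256.0]
vial_shield 0.62 [204.0, 228.0, 222.0, 268.0]
tweezers 0.81 [239.0, 208.0, 295.0, 222.0]
tweezers 0.74 [205.0, 227.0, 226.0, 271.0]
stop_face 0.65 [204.0, 204.0, 299.0, 251.0]
```

```bash
python3 - <<'E'
import cv2,numpy as np
a=cv2.imread("pics/top0.png");b=cv2.imread("pics/side0.png")
a=cv2.resize(a[130:250,100:260],(800,600),interpolation=cv2.INTER_CUBIC)
b=cv2.resize(b[190:340,180:380],(800,600),interpolation=cv2.INTER_CUBIC)
cv2.imwrite("pics/t1.png",a);cv2.imwrite("pics/s1.png",b)
E
```

```text
(no output)
```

View pics/t1.png

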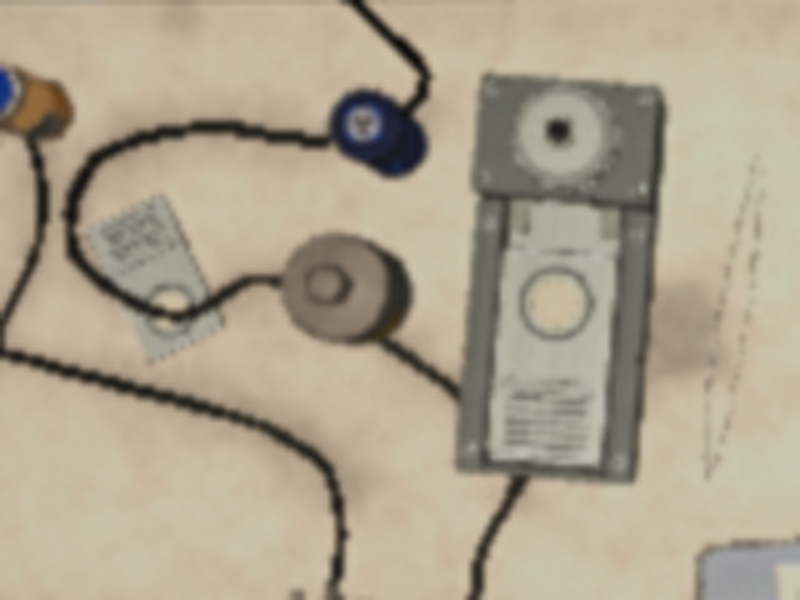

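View pics/s1.png

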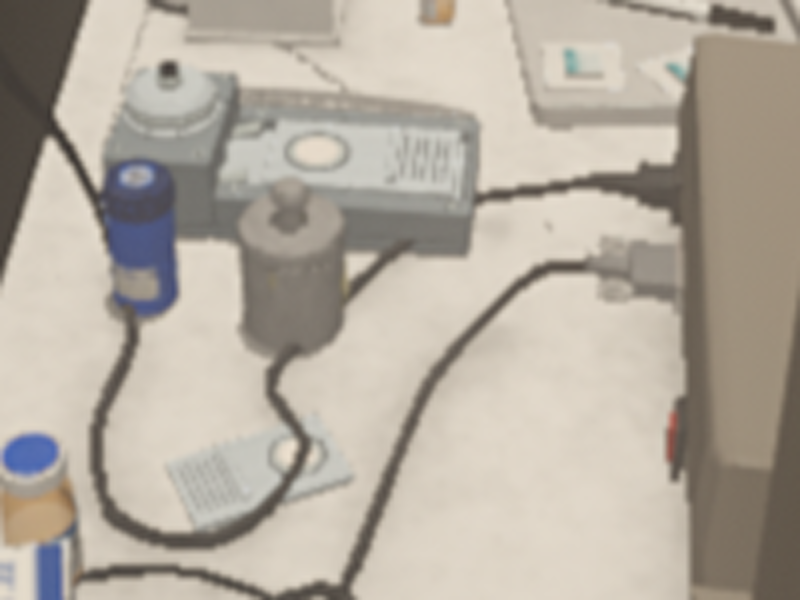

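View pics/top0.png

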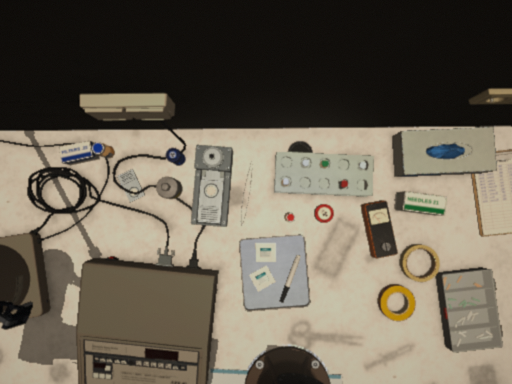

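The slide meant lies in the stand, top pixel (211,201), side (270,227). The look-alike is the slide loose on the bench by the lead pig, top (131,186), side (245,307). I take the one in the stand. The thumb pad (grooves) is at its rear, and the head with the probe is at the far end.

```bash
cat > h.py <<'E'
from station import *
import cv2,numpy as np
from scipy.optimize import least_squares
from scipy.spatial.transform import Rotation as R
def cam(r):
    f=192/np.tan(np.radians(r["fov_y"]/2)); return f,r["cx"],r["cy"],np.array(r["pose"])
def proj(c,P):
    f,cx,cy,T=c; q=(np.asarray(P,float)-T[:3,3])@T[:3,:3]
    return np.c_[cx+f*q[:,0]/q[:,2],cy+f*q[:,1]/q[:,2]]
def stand(p,P):
    a=p[2];P=np.asarray(P,float);c,s=np.cos(a),np.sin(a)
    return np.c_[p[0]+c*P[:,0]-s*P[:,1],p[1]+s*P[:,0]+c*P[:,1],P[:,2]]
def plan(goal,yaw):
    """shift in tool axes (units) and twist (units) to tcp goal with tool x along yaw, pointing down"""
    s=state();r0=R.from_quat(s["tool_rot"]);g=R.from_euler("z",yaw)*R.from_euler("x",np.pi)
    print("t",s["time_s"],"tcp",np.round(s["tcp_pos"],1),"F",np.round(s["force"],1))
    print("shift/120",np.round(r0.inv().apply(np.array(goal)-s["tcp_pos"])/120,3),"twist/60",np.round(np.degrees((r0.inv()*g).as_rotvec())/60,3))
E
python3 - <<'E'
from h import *
ct=cam(read_camera("top"));cs=cam(read_camera("side"))
P=[[-112,48,33],[-112,-48,33],[100,48,56],[100,-48,56]]
ut=np.array([[458,470],[634,481],[482,73],[662,90]])/5+[100,130]
Q=[[-112,48,33],[-112,-48,33],[36,48,56],[100,48,56]]
us=np.array([[470,212],[478,116],[212,165],[108,152]])/4+[180,190]
e=lambda p:np.r_[(proj(ct,stand(p,P))-ut).ravel(),(proj(cs,stand(p,Q))-us).ravel()]
o=least_squares(e,[600,170,0],x_scale=[100,100,1],loss="soft_l1")
print(o.x,np.round(e(o.x),1))
p=o.x
print(np.round(stand(p,[[-112+20,0,0],[-47-37,0,34]]),1))
plan(stand(p,[[-120,0,230]])[0],p[2])
for n in("lead_pig",):
    for c in("top","side"):
        d=masks_of(n,c)[0]["rect"];print(n,c,d)
E
```

```text
[ 5.56053108e+02  1.95567104e+02 -8.51525221e-02] [-0.7  0.2 -0.2  0.8 -0.2 -0.2 -0.1 -0.9  0.7 -0.6  1.  -0.7 -0.3 -1.4
 -1.9  0.1]
[[464.4 203.4   0. ]
 [472.4 202.7  34. ]]
t 0.9 tcp [305.  602.  231.2] F [ 0.4 -1.3 -0.7]
shift/120 [2.47  2.45  0.011] twist/60 [ 0.    -0.    -0.366]
lead_pig top [157.0, 178.2, 183.0, 202.5]
lead_pig side [240.9, 230.5, 265.7, 276.1]
```

apply_moves(commands=[{"translation": [0.2, 0.2, 0], "twist": [0, 0, 0], "claw": 1}, {"translation": [0.4, 0.4, 0], "twist": [0, 0, 0], "claw": 1}, {"translation": [0.6, 0.6, 0], "twist": [0, 0, 0], "claw": 1}, {"translation": [0.8, 0.8, 0], "twist": [0, 0, 0], "claw": 1}, {"translation": [1, 1, 0], "twist": [0, 0, 0], "claw": 1}])

```text
time_s: 1.42
tcp_pos: [358.2, 440.2, 231.8]
tool_rot: [0.973, -0.232, 0.0, -0.001]
force: [0.1, 0.4, 0.2]
width: 0.298
finger_force: 0.0
```

apply_moves(commands=[{"translation": [0.2, 0.2, 0], "twist": [0, 0, 0], "claw": 1}, {"translation": [0.4, 0.4, 0], "twist": [0, 0, 0], "claw": 1}, {"translation": [0.6, 0.6, 0], "twist": [0, 0, 0], "claw": 1}, {"translation": [0.8, 0.8, 0], "twist": [0, 0, 0], "claw": 1}, {"translation": [1, 1, 0], "twist": [0, 0, 0], "claw": 1}])

```text
time_s: 1.83
tcp_pos: [411.2, 278.8, 232.1]
tool_rot: [0.973, -0.232, 0.0, -0.001]
force: [0.6, 0.5, 0.5]
width: 0.0
finger_force: 0.0
```

apply_moves(commands=[{"translation": [0.15, 0.15, 0], "twist": [0, 0, -0.08], "claw": 1}, {"translation": [0.3, 0.3, 0], "twist": [0, 0, -0.17], "claw": 1}, {"translation": [0.47, 0.45, 0], "twist": [0, 0, -0.27], "claw": 1}, {"translation": [0.47, 0.45, 0], "twist": [0, 0, -0.366], "claw": 1}, {"translation": [0.47, 0.45, 0], "twist": [0, 0, -0.366], "claw": 1}])

```text
time_s: 2.25
tcp_pos: [437.4, 205.3, 232.0]
tool_rot: [0.999, -0.041, 0.001, -0.001]
force: [-0.5, -0.0, 1.1]
width: -0.003
finger_force: 0.0
```

```bash
python3 - <<'E'
from h import *
r=read_camera("wrist");c=cam(r);im=r["pixels"][:,:,::-1].copy()
s=state();print(s["time_s"],s["tcp_pos"],s["tool_rot"],s["width"],s["force"])
print(np.round(c[3],3).tolist(),r["fov_y"])
p=[556,195.6,-.085]
print(np.round(proj(c,stand(p,[[-112,48,33],[-112,-48,33],[36,48,56],[36,-48,56],[-84,0,34],[8,0,34]]))))
cv2.imwrite("pics/w1.png",cv2.resize(im,(768,576)))
E
```

```text
2.3 [437.12732069 206.01167103 231.89336867] [ 9.99025577e-01 -4.41243790e-02  6.16915673e-04 -7.45578918e-04] 0.0010850798273859383 [-0.55926486  0.06889768  0.59381072]
[[-0.083, -0.958, -0.276, 507.504], [-0.997, 0.079, 0.026, 199.651], [-0.003, 0.277, -0.961, 375.108], [0.0, 0.0, 0.0, 1.0]] 71.44181461525964
[[219. 167.]
 [293. 167.]
 [211.  33.]
 [302.  33.]
 [256. 145.]
 [256.  66.]]
```

View pics/w1.png

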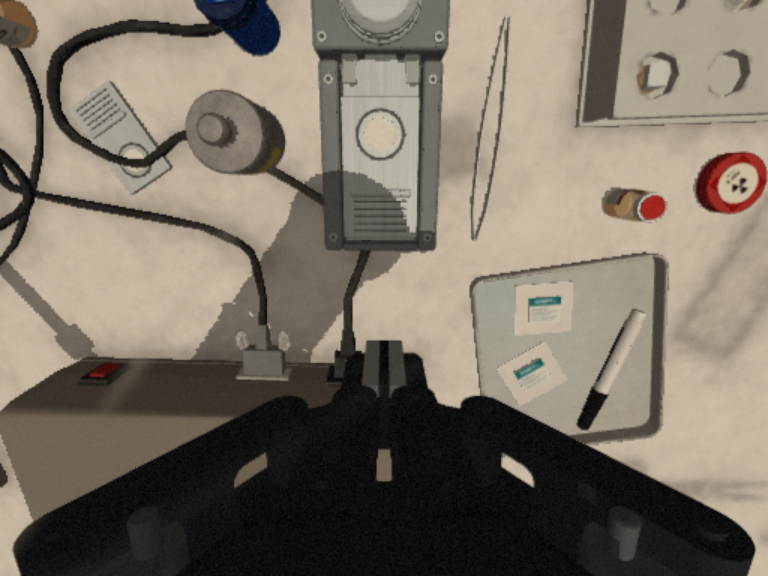

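The wrist picture shows the stand ahead with its rear corners at (217,166) and (290,166) in raw pixels. The slide's rear edge is at row ~161, its grooves at rows 127–157, and the lead pig is well to the left. I'll refit with these points and check a close crop.

```bash
python3 - <<'E'
from h import *
r=read_camera("wrist");c=cam(r);im=r["pixels"][:,:,::-1].copy()
P=[[-112,48,33],[-112,-48,33],[36,48,56],[36,-48,56]]
u=np.array([[326,249],[436,249],[314,51],[448,51]])/1.5
e=lambda p:(proj(c,stand(p,P))-u).ravel()
o=least_squares(e,[556,196,-.085],x_scale=[100,100,1]);p=o.x
print(p,np.round(e(p),1)); np.save("p.npy",p)
big=cv2.resize(im[20:180,195:315],None,fx=3.75*1,fy=3.75,interpolation=cv2.INTER_CUBIC)
for x in(-101,-95,-61,9,15):  # ticks at z 34
    q=(proj(c,stand(p,[[x,30,34],[x,34,34]]))-[195,20])*3.75
    cv2.line(big,*[tuple(map(int,v)) for v in q],(0,0,255),1)
print(np.round((proj(c,stand(p,[[x,0,34] for x in(-101,-95,-61,9,15)]))-[195,20])*3.75))
cv2.imwrite("pics/w2.png",big)
E
```

```text
[ 5.55862933e+02  1.98306278e+02 -9.06637336e-02] [-0.3  1.1  0.4  1.3 -0.7 -0.9  0.6 -0.7]
[[221. 521.]
 [221. 503.]
 [221. 400.]
 [222. 168.]
 [222. 147.]]
```

View pics/w2.png

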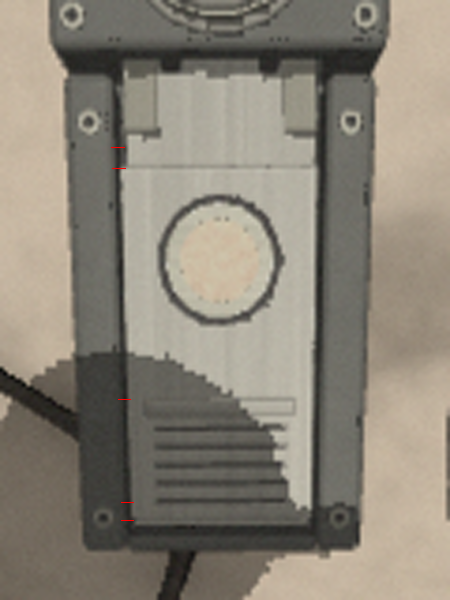

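Nose at x≈+9.5 and rear at ≈−101 (26.5 mm short), matching the given sizes, and the ridge is visible just ahead of the grooves. So the pad centre is at stand x ≈ −82.

```bash
python3 - <<'E'
from h import *
p=np.load("p.npy");plan(stand(p,[[-81.5,0,60]])[0],p[2])
E
```

```text
t 2.35 tcp [436.9 206.4 231.8] F [ 1.  -0.   1.1]
shift/120 [ 0.313 -0.02   1.432] twist/60 [-0.001 -0.001  0.001]
```

apply_moves(commands=[{"translation": [0.1, -0.01, 0.25], "twist": [0, 0, 0], "claw": 1}, {"translation": [0.2, -0.02, 0.5], "twist": [0, 0, 0], "claw": 1}, {"translation": [0.31, -0.02, 0.75], "twist": [0, 0, 0], "claw": 1}, {"translation": [0.31, -0.02, 0.95], "twist": [0, 0, 0], "claw": 1}, {"translation": [0.31, -0.02, 0.95], "twist": [0, 0, 0], "claw": 1}])

```text
time_s: 2.77
tcp_pos: [471.6, 204.2, 112.5]
tool_rot: [0.999, -0.044, -0.003, 0.002]
force: [-1.2, -0.7, 0.3]
width: 0.002
finger_force: 0.0
```

apply_moves(commands=[{"translation": [0, 0, 0.15], "twist": [0, 0, 0], "claw": 1}, {"translation": [0, 0, 0.3], "twist": [0, 0, 0], "claw": 1}, {"translation": [0, 0, 0.45], "twist": [0, 0, 0], "claw": 1}, {"translation": [0, 0, 0.5], "twist": [0, 0, 0], "claw": 1}, {"translation": [0, 0, 0.5], "twist": [0, 0, 0], "claw": 1}])

```text
time_s: 3.18
tcp_pos: [473.4, 205.5, 57.1]
tool_rot: [0.999, -0.043, -0.001, 0.001]
force: [0.1, 0.9, 0.3]
width: -0.0
finger_force: 0.0
```

```bash
python3 - <<'E'
from h import *
p=np.load("p.npy");plan(stand(p,[[-81.5,0,36]])[0],p[2])
r=read_camera("wrist");c=cam(r);im=r["pixels"][:,:,::-1].copy()
print(np.round(proj(c,stand(p,[[-81.5,0,34],[-66.5,0,39],[9.5,31,34],[9.5,-31,34],[36,48,56],[36,-48,56]]))))
cv2.imwrite("pics/w3.png",cv2.resize(im,(768,576)))
E
```

```text
t 3.1833 tcp [473.4 205.5  57.1] F [0.1 0.9 0.3]
shift/120 [ 0.011 -0.002  0.176] twist/60 [0.001 0.001 0.005]
[[256. 224.]
 [256. 205.]
 [203.  76.]
 [311.  77.]
 [155.   8.]
 [360.   9.]]
```

View pics/w3.png

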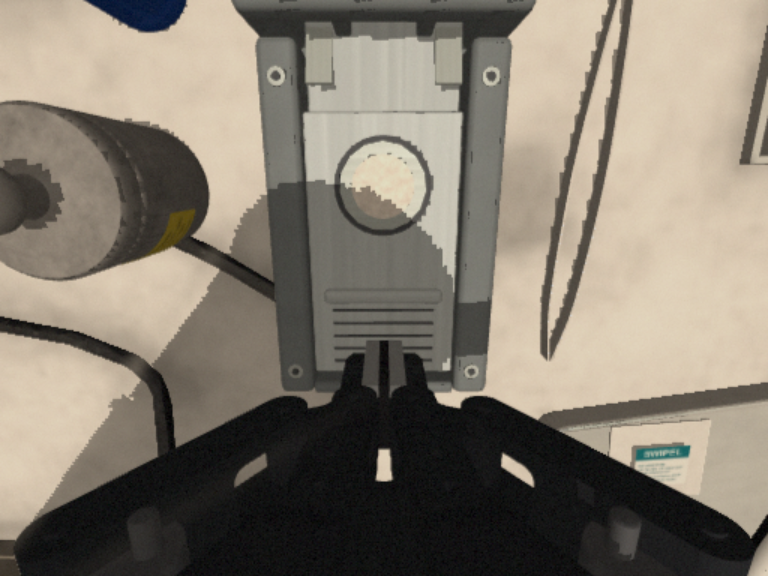

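The wrist view shows the fingertips centred over the grooves behind the ridge (v≈345 against ridge v≈296), and the slide is centred. Pressing down now.

apply_moves(commands=[{"translation": [0.025, 0, 0.1], "twist": [0, 0, 0], "claw": 1}, {"translation": [0.025, 0, 0.18], "twist": [0, 0, 0], "claw": 1}, {"translation": [0.025, 0, 0.22], "twist": [0, 0, 0], "claw": 1}, {"translation": [0.025, 0, 0.25], "twist": [0, 0, 0], "claw": 1}, {"translation": [0.025, 0, 0.27], "twist": [0, 0, 0], "claw": 1}])

```text
time_s: 3.65
tcp_pos: [477.5, 205.8, 26.2]
tool_rot: [0.999, -0.043, 0.001, -0.001]
force: [-3.9, 1.0, 12.1]
width: 0.003
finger_force: 6.1
```

apply_moves(commands=[{"translation": [0, 0, 0.02], "twist": [0, 0, 0], "claw": 1}, {"translation": [0, 0, 0.04], "twist": [0, 0, 0], "claw": 1}, {"translation": [0, 0, 0.05], "twist": [0, 0, 0], "claw": 1}, {"translation": [0, 0, 0.05], "twist": [0, 0, 0], "claw": 1}, {"translation": [0, 0, 0.05], "twist": [0, 0, 0], "claw": 1}])

```text
time_s: 4.07
tcp_pos: [477.6, 205.8, 21.7]
tool_rot: [0.999, -0.042, 0.001, -0.001]
force: [-8.0, -0.8, 24.3]
width: 0.002
finger_force: 12.0
```

apply_moves(commands=[{"translation": [0.04, 0, 0], "twist": [0, 0, 0], "claw": 1}, {"translation": [0.09, 0, 0], "twist": [0, 0, 0], "claw": 1}, {"translation": [0.14, 0, 0], "twist": [0, 0, 0], "claw": 1}, {"translation": [0.2, 0, 0], "twist": [0, 0, 0], "claw": 1}, {"translation": [0.25, 0, 0], "twist": [0, 0, 0], "claw": 1}])

```text
time_s: 4.48
tcp_pos: [508.0, 203.5, 21.9]
tool_rot: [0.999, -0.042, 0.001, -0.001]
force: [-7.4, 2.0, 22.6]
width: -0.001
finger_force: 11.5
```

apply_moves(commands=[{"translation": [0.04, 0.002, 0], "twist": [0, 0, 0], "claw": 1}, {"translation": [0.08, 0.002, 0], "twist": [0, 0, 0], "claw": 1}, {"translation": [0.12, 0.003, 0], "twist": [0, 0, 0], "claw": 1}, {"translation": [0.16, 0.004, 0], "twist": [0, 0, 0], "claw": 1}, {"translation": [0.2, 0.004, 0], "twist": [0, 0, 0], "claw": 1}])

```text
time_s: 4.9
tcp_pos: [531.7, 200.9, 22.0]
tool_rot: [0.999, -0.042, 0.001, -0.001]
force: [-7.7, 1.0, 22.4]
width: 0.007
finger_force: 10.9
```

```bash
python3 - <<'E'
from h import *
p=np.load("p.npy");plan(stand(p,[[-12,0,20]])[0],p[2])
r=read_camera("wrist");c=cam(r);im=r["pixels"][:,:,::-1].copy()
print(np.round(1.5*proj(c,stand(p,[[36,48,56],[36,-48,56],[36,0,22],[10,0,27],[4,0,27]]))))
cv2.imwrite("pics/w4.png",cv2.resize(im,(768,576)))
E
```

```text
t 4.9 tcp [531.7 200.9  22. ] F [-7.7  1.  22.4]
shift/120 [0.102 0.004 0.017] twist/60 [-0.002 -0.002  0.006]
[[209. 212.]
 [566. 215.]
 [387. 204.]
 [387. 280.]
 [386. 296.]]
```

View pics/w4.png

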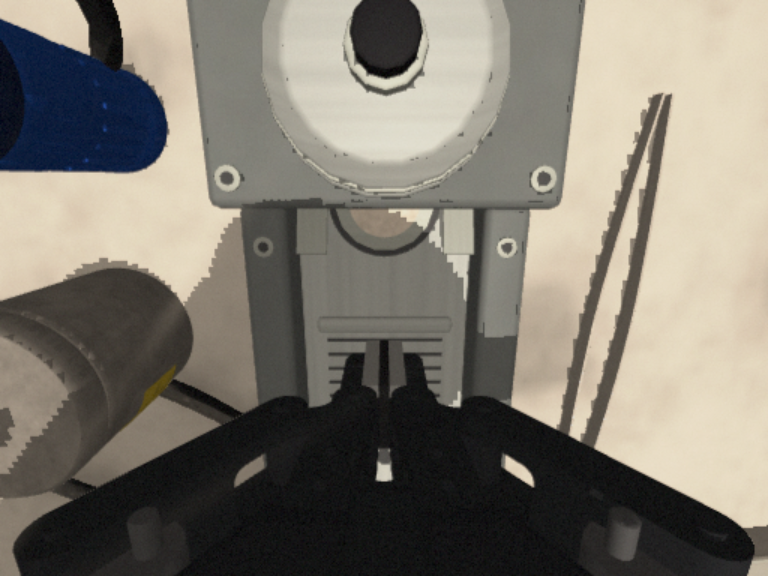

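The slide has gone into the tunnel under the springs and moves with the fingers; its ridge is at v≈325 and must come to v≈280–296. Continuing to the stop.

apply_moves(commands=[{"translation": [0.03, 0.002, 0], "twist": [0, 0, 0], "claw": 1}, {"translation": [0.06, 0.002, 0], "twist": [0, 0, 0], "claw": 1}, {"translation": [0.08, 0.003, 0], "twist": [0, 0, 0], "claw": 1}, {"translation": [0.1, 0.003, 0], "twist": [0, 0, 0], "claw": 1}, {"translation": [0.12, 0.003, 0], "twist": [0, 0, 0], "claw": 1}])

```text
time_s: 5.37
tcp_pos: [546.0, 199.3, 22.0]
tool_rot: [0.999, -0.042, 0.001, -0.001]
force: [-6.1, 1.6, 20.4]
width: 0.001
finger_force: 10.5
```

apply_moves(commands=[{"translation": [0.02, 0, 0], "twist": [0, 0, 0], "claw": 1}, {"translation": [0.04, 0, 0], "twist": [0, 0, 0], "claw": 1}, {"translation": [0.05, 0, 0], "twist": [0, 0, 0], "claw": 1}, {"translation": [0.05, 0, 0], "twist": [0, 0, 0], "claw": 1}, {"translation": [0.05, 0, 0], "twist": [0, 0, 0], "claw": 1}])

```text
time_s: 5.78
tcp_pos: [550.2, 198.7, 22.0]
tool_rot: [0.999, -0.043, 0.0, -0.001]
force: [-14.3, 4.5, 27.0]
width: 0.002
finger_force: 16.4
```

apply_moves(commands=[{"translation": [0.02, 0, 0], "twist": [0, 0, 0], "claw": 1}, {"translation": [0.03, 0, 0], "twist": [0, 0, 0], "claw": 1}, {"translation": [0.03, 0, 0], "twist": [0, 0, 0], "claw": 1}, {"translation": [0.03, 0, 0], "twist": [0, 0, 0], "claw": 1}, {"translation": [0.03, 0, 0], "twist": [0, 0, 0], "claw": 1}])

```text
time_s: 6.2
tcp_pos: [550.7, 198.4, 21.9]
tool_rot: [0.999, -0.043, -0.002, -0.0]
force: [-29.4, 10.1, 37.2]
width: 0.001
finger_force: 28.7
```

```bash
python3 - <<'E'
from h import *
p=np.load("p.npy");plan(stand(p,[[-12,0,20]])[0],p[2])
r=read_camera("wrist");c=cam(r);im=r["pixels"][:,:,::-1].copy()
print(np.round(1.5*proj(c,stand(p,[[36,48,56],[36,-48,56],[36,0,22],[10,0,27],[4,0,27]]))))
cv2.imwrite("pics/w5.png",cv2.resize(im,(768,576)))
E
```

```text
t 6.2 tcp [550.7 198.4  21.9] F [-29.4  10.1  37.2]
shift/120 [-0.057 -0.003  0.016] twist/60 [0.    0.004 0.005]
[[214. 282.]
 [555. 284.]
 [384. 258.]
 [384. 330.]
 [384. 345.]]
```

View pics/w5.png

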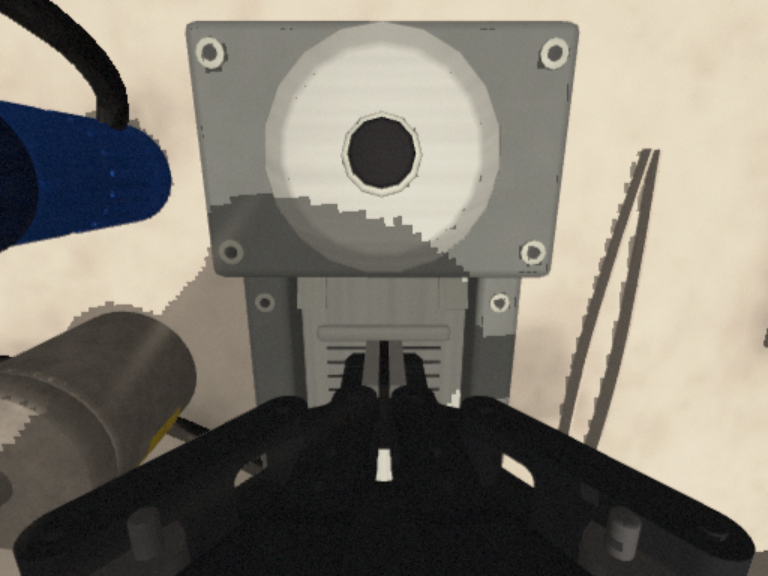

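The ridge now sits at v≈325–341, the home position predicted at 330–345, and a hard stop pushes back with 29 N. It's home. Easing off the forward push, then lifting straight up.

apply_moves(commands=[{"translation": [-0.015, 0, 0], "twist": [0, 0, 0], "claw": 1}, {"translation": [-0.03, 0, 0], "twist": [0, 0, 0], "claw": 1}, {"translation": [-0.03, 0, -0.06], "twist": [0, 0, 0], "claw": 1}, {"translation": [-0.03, 0, -0.2], "twist": [0, 0, 0], "claw": 1}, {"translation": [-0.03, 0, -0.4], "twist": [0, 0, 0], "claw": 1}])

```text
time_s: 6.67
tcp_pos: [549.6, 197.3, 66.6]
tool_rot: [0.999, -0.043, -0.001, 0.001]
force: [0.2, 0.3, 0.1]
width: 0.0
finger_force: 0.0
```

apply_moves(commands=[{"translation": [0, 0, -0.25], "twist": [0, 0, 0], "claw": 1}, {"translation": [-0.1, 0, -0.5], "twist": [0, 0, 0], "claw": 1}, {"translation": [-0.25, 0, -0.75], "twist": [0, 0, 0], "claw": 1}, {"translation": [-0.4, 0, -1], "twist": [0, 0, 0], "claw": 1}, {"translation": [-0.5, 0, -1], "twist": [0, 0, 0], "claw": 1}])

```text
time_s: 7.08
tcp_pos: [492.6, 204.4, 193.7]
tool_rot: [0.999, -0.042, 0.004, -0.003]
force: [1.4, 0.4, -1.0]
width: 0.005
finger_force: 0.0
```

```bash
python3 - <<'E'
from h import *
p=np.load("p.npy")
r=read_camera("wrist");c=cam(r);im=r["pixels"][:,:,::-1].copy();print(state()["force"])
def box(x):return proj(c,stand(p,[[x,0,30]]))[0]
x0,y0=proj(c,stand(p,[[40,60,30]]))[0].astype(int);x1,y1=proj(c,stand(p,[[-115,-60,30]]))[0].astype(int)
x0,y0=max(x0,0),max(y0-5,0);k=min(4,800/(x1-x0),600/(y1-y0))
print(np.round((proj(c,stand(p,[[36,0,22],[36,0,56],[10,0,30],[4,0,30],[-30,0,28]]))-[x0,y0])*k))
cv2.imwrite("pics/w6.png",cv2.resize(im[y0:y1,x0:x1],None,fx=k,fy=k))
E
```

```text
[-3.78067888 -1.39114623 -2.22274342]
[[224.  43.]
 [224.  29.]
 [223. 141.]
 [223. 163.]
 [222. 286.]]
```

View pics/w6.png

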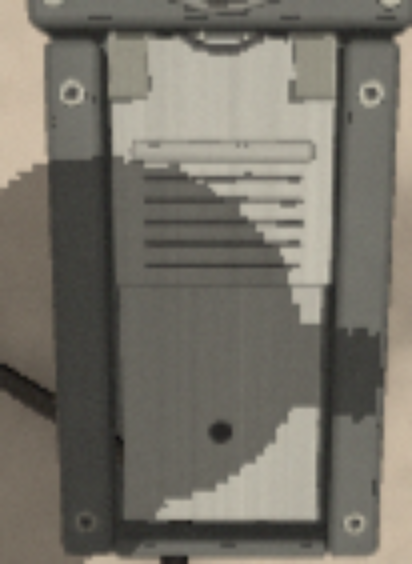

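The slide's ridge (v 141–161) and rear edge (v 286) lie exactly where predicted for home, and the springs lie over its margins. The arm is clear.

```bash
python3 -c "
from station import *
print(finish_job())"
```

```text
the job is handed in; nothing more can be done
None
```

The job is handed in at about 7 s: the slide was pressed down, slid in under both leaf springs and pushed home against the end stop, and the arm has let go and moved clear.

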